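# Lid the jar and hold the keeper arm at its mark

## Robot

A 7-joint arm with a two-finger parallel gripper is mounted at the origin on the work surface. World frame = base frame: x ahead of the robot, y to its left, z up, the work surface at z = 0. Lengths are in m, angles in rad, forces in N, time in s.
With the tool pointing down it reaches from about 0.425 to 0.875 m from the base axis. Payload 4.7 kg.
Tool frame: the origin (TCP) lies where the fingers leave the gripper's body, on its centre line; the fingertips stand 70 mm ahead of it and the grasp point (between the pads) lies 51 mm ahead of it; z points along the fingers, y is the line along which they close (so a half turn about z gives the same grasp; the last joint's range is limited). The gripper opens to 87 mm and grips with 3 to 60 N. Pads are 19 mm wide; open, the fingers measure 117 mm over their backs; the gripper's body (75 mm by 190 mm) begins 51 mm behind the grasp point.
Start: joints at [-1.284, 0.321, -0.07, 1.45, 0.023, 1.371, -0.057], TCP at [0.175, 0.626, 0.292] pointing down, gripper open.
Joint ranges: [-2.86, 2.86], [-0.3, 2.09], [-1.38, 1.24], [0.06, 2.45], [-1.56, 4.7], [0.09, 2.05], [-2.69, 2.69]. Speed limits (rad/s): [2.57, 2.57, 3.14, 3.14, 3.14, 3.14, 3.14].

## Interface

Orientations are given as a rotation vector (axis times angle).
In Python, from bench import ctrl gives the robot as it stands.
- The arm moves only by the tool play_rows, never from a script. Its argument "increments" is a list that holds one entry, the list of rows, each a list of 7 numbers: the shift along the tool's x, y, z as a fraction of full scale, then the turn, a rotation vector about the tool's x, y, z as a fraction of full scale, then the gripper command: -1 is shut, 1 is fully open, values between are in proportion. A call has 1 to 8 rows; each row is the pose to reach, as a shift and turn from the pose commanded when the call began, along the tool's axes at that moment; what a row does not reach only later rows make up. Full scale, the value 1, is 0.1 m for a shift and 90 degrees for a turn. A row lasts 1/10 s, in which the tool goes at most 50 mm and 8.59 degrees, less where a joint would pass 70% of its speed; a pose out of reach is approached as far as the arm can. A call with a number of a shift or a turn outside -1 to 1 is refused whole. A call with a gripper value outside its range is refused whole. The fingers move at their own pace and stop on an object; "squeeze" is the grip in N (left out, the last holds). Time passes only in rows, so rows that repeat a pose let the fingers close. It gives the time, the measured TCP pose, the force, the opening and the grip force at its end, in the units of the state.
- ctrl.get_state(): the state, without advancing time (a new reading comes with each control period).
- ctrl.get_image(name): name is "scene" or "side" or "wrist"; returns the picture (480x640x3 uint8, red, green, blue); there is no depth.
- ctrl.get_calibration(name): a dict with "vertical_fov" (degrees; the focal length in pixels is half the picture's height over the tangent of half this angle, whatever the lens; pixels are square), "cx", "cy" (the principal point, pixels), "dist_coeffs" ([k1, k2, p1, p2, k3] as OpenCV has them; the pictures are not rectified), "R" (3x3) and "t" (3): a world point X has camera coordinates R X + t; the wrist camera has in their place "T_tool_cam" (4x4, takes a point from camera to tool coordinates, whose origin is the TCP and whose axes are the flange's). Camera axes: x right, y down, z forward; pixel columns grow to the right and rows downward; lengths in m; the calibration is good to about 2 mm. A picture is of the moment at which its call begins: read the wrist's pose just before it. get_calibration takes no time and is no camera call.
- ctrl.close_job(): hands the job in; it is judged then, once.
The state is a dict: "time": time; "joint_positions": joint angles; "qd": joint speeds; "joint_torque": joint torques, N m; "position": TCP position; "tool_rot": TCP orientation; "ft_force": force on the tool from outside, world axes, zero at the start; "torque": the same for the moment, N m; "grip_width": opening from 0.0 (shut) to 1.0 (fully open); "grip_force": force on a finger pad.
Only numpy, scipy, OpenCV 4.12 (cv2) and the standard library are available. Lean on these libraries where they do the work, as an engineer would, in place of code of your own. Each camera call takes 0.05 s, during which the arm holds its last target. There are 200 camera calls.

## Task

Close up the filled jar: put its loose lid on so that it sits flat and fully home in the jar's mouth, and let go of it. Then press in the lock button on the flank of the stand's telescoping arm to release it, draw the arm out until its needle is level with the index finger beside the scale, so that the fork straddles the lid's knob, and finish while still holding it there by its head with the button pressed in. Leave the pan, tumbler, clamp jar and spoon rest where they are.

Things in the scene. Friction and masses are not known exactly. Their poses are not given: they have to be found in the camera images.
- lid_knob (a point): Loose lid, knob up on the counter: steel knob 22 mm diameter, 30 mm tall, on a steel flange 72 mm diameter, 5 mm thick, over a rubber plug 52 mm diameter, 10 mm deep; 0.08 to 0.17 kg. This point: middle of the knob, half-way up, 30 mm above the underside of the plug, 20 mm above the underside of the flange. z is the lid's axis.
- jar_mouth (a point): Centre of the mouth of the filled open glass jar, in its rim plane, 112 mm above the counter (rim 66 mm outside, opening 58 mm, body 76 mm diameter). The jar is fixed to a steel tray, set at a different place along the stand at each start. With the lid home the flange lies on the rim and lid_knob is 20 mm above this point. Axes as stand.
- head_grip (a point): Where to pinch the arm's head, a steel block 30 mm across (x), 40 mm along (y), 26 mm high, its middle 135 mm above the counter, free air below and beside. Pinch across x: one finger on the lock button (+x flank), one on the plain -x flank. Width 40 mm, 34 mm once pressed. Point: mid-height, mid-length, middle of the pressed width (17 mm from the -x flank). Axes as stand.
- needle_tip (a point): Tip of the thin needle (4 mm wide) that leaves the arm's fork 34 mm ahead (-y) of head_grip and sticks out to -x over the rule with the scale (ticks every 10 mm); moves with the arm. Axes as stand.
- index_tip (a point): The mark: tip of the small steel index finger on a post of the jar tray, pointing at the rule from its outer side. The arm is at the mark when needle_tip and index_tip have the same y in the stand's frame (they are then 4 mm apart across it). Axes as stand.
- keeper (a joint): Arm extension in m: 0 stowed (start), grows as drawn out, at most 0.165; the mark needs 0.085 to 0.135. Latched at 0 until the button is pressed some 4 mm. A spring pulls it back (1.5 N stowed, 3.5 N far out): it runs back if let go. At the mark the fork's prongs (38 mm apart, undersides 123 mm up, 6 mm over the lid's flange) straddle the knob; head_grip is then 70 mm from the jar's axis.
- lock_button (a joint): Travel in m of the black lock button on the head's +x flank (20 mm along y, 16 mm high, centred on the flank): 0 out (10 mm proud), 0.006 fully in (4 mm proud), pressed towards -x; a spring pushes it out with 3 N at 0, 6 N fully in.
- lid: The loose lid; origin at the centre of the underside of its plug.
- pizza_pan: Round aluminium pizza pan, 260 mm diameter, 20 mm high, flat on the counter; origin under its centre. Leave alone.
- tumbler: Blue plastic tumbler, 74 mm diameter, 110 mm high; origin under its centre. Leave alone.
- clamp_jar: Shut glass jar with a steel clamp lid, 90 mm diameter, 140 mm high; origin under its centre. Leave alone.
- spoon_rest: White ceramic spoon rest, a small dish 110 mm diameter, 22 mm high; origin under its centre. Leave alone.
- stand: Fixed wooden stand with sleeve, arm, rule and jar tray. Origin on the counter under the middle of the stowed head. The arm extends along -y towards the jar; x across, z up. Board 18 mm thick, reaching 255 mm to -y, 200 to +y, 130 to -x, 55 to +x. Sleeve 44 mm wide, from y = 35 mm back. Rule at x = -80 to -100 mm, its top 121 mm up.
There are look-alikes about, which are no part of the job. Of the things that look like the lid, the smallest one is meant.

How it is judged:
By the outcome, as a careful person would: the job done as asked, in the order asked, and still so for the second after the job is handed in, while the arm keeps its last pose, push and grip.
It also fails if it takes over 58 s, if anything falls off the work surface, if the arm or the gripper's body presses on something with over 40 N, if the wrist force passes 120 N, or if a joint passes its speed limit or range.

## Working session

There is one attempt and no reset: what is moved stays moved. The work goes in short steps, Python scripts to look and compute and a tool call to move; the robot and the scene stay as the last step left them, time stands still between calls to the robot, and variables do not carry over. Pictures are saved under pics/ and viewed, at most 10 in all, crops included, and the job is handed in when it is done.

Besides the shell and the picture viewer there is one more tool, called after "Emit:" by a JSON object that holds its "api" and its "payload", one argument or row to a line. play_rows: Moves the arm, as the interface text tells. Shift numbers are shares of 0.1 m and turn numbers shares of 90 degrees, none past 1 either way. Its arguments: {"type":"object","properties":{"increments":{"type":"array"},"squeeze":{"type":"number"}},"required":["increments"]}

```bash
mkdir -p pics
cat > h.py <<'E'
import numpy as np, cv2
from bench import ctrl
from scipy.spatial.transform import Rotation as Ro
def cal(n,st=None):
    c=ctrl.get_calibration(n); f=240/np.tan(np.radians(c["vertical_fov"])/2)
    K=np.array([[f,0,c["cx"]],[0,f,c["cy"]],[0,0,1.]]); d=np.array(c["dist_coeffs"],float)
    if "R" in c: return K,d,np.array(c["R"]),np.array(c["t"])
    st=st or ctrl.get_state(); T=np.eye(4); T[:3,:3]=Ro.from_rotvec(st["tool_rot"]).as_matrix(); T[:3,3]=st["position"]
    W=np.linalg.inv(T@np.array(c["T_tool_cam"])); return K,d,W[:3,:3],W[:3,3]
def ray(C,uv):
    K,d,R,t=C; p=cv2.undistortPoints(np.array([[uv]],float),K,d)[0,0]
    v=R.T@np.array([p[0],p[1],1]); return -R.T@t,v/np.linalg.norm(v)
def plane(C,uv,z):
    o,v=ray(C,uv); return o+v*(z-o[2])/v[2]
def proj(C,P):
    K,d,R,t=C; return cv2.projectPoints(np.atleast_2d(np.array(P,float)),cv2.Rodrigues(R)[0],t,K,d)[0][:,0]
def tri(rs):
    A=sum(np.eye(3)-np.outer(v,v) for o,v in rs); b=sum((np.eye(3)-np.outer(v,v))@o for o,v in rs); return np.linalg.solve(A,b)
def snap(n,f):
    st=ctrl.get_state(); im=ctrl.get_image(n)[:,:,::-1].copy(); cv2.imwrite("pics/"+f,im); return im,st
E
python3 - <<'E'
from h import *
for n in("scene","side","wrist"):
    snap(n,n+"0.png"); C=cal(n); print(n,C[0][0,0],-C[2].T@C[3],C[2][2])
a,b=[cv2.imread(f"pics/{n}0.png") for n in("scene","side")]
E
```

```text
scene 508.5621841922206 [1.18072366 0.2878315  1.00756949] [-0.5778725  -0.33853923 -0.74259987]
side 436.82876776306324 [-0.19389123 -0.82342888  0.72790714] [ 0.5809976   0.60178974 -0.54798805]
wrist 335.4941319647467 [0.10653591 0.64476035 0.38314999] [ 0.24930075 -0.07183991 -0.96575782]
```

View pics/scene0.png

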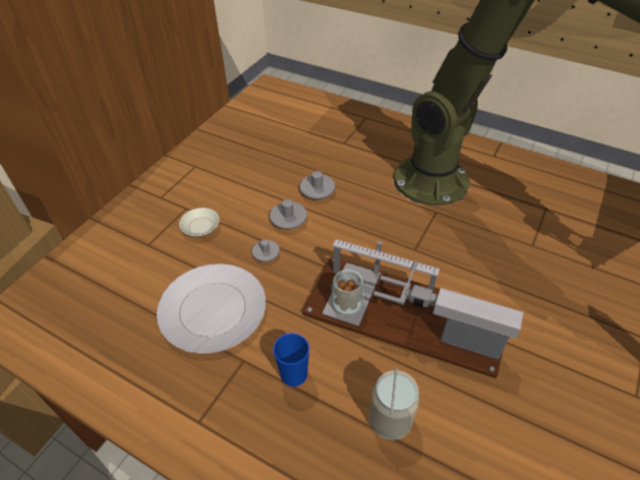

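View pics/side0.png

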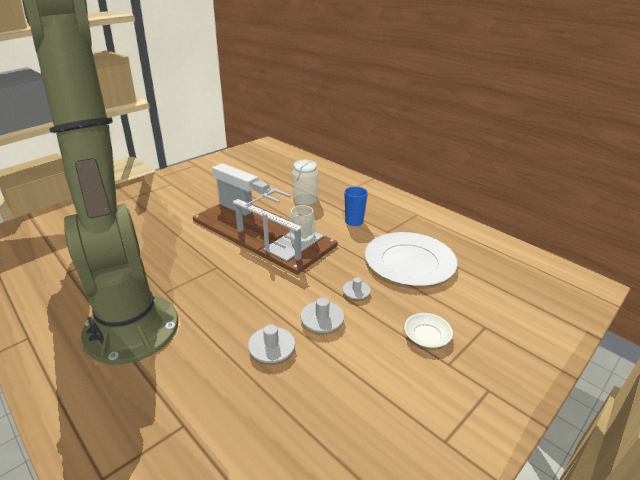

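The scene picture shows three lid look-alikes at (318,187), (288,214) and (265,250). In the side picture they are at (271,345), (322,317) and (356,290). The third looks smallest, so it fits the description. The stand's jar is at (348,290) and its head at (422,297). I'll confirm both in one enlarged crop.

Run:
```python
from h import *
a=cv2.imread("pics/scene0.png")[165:380,235:535]; cv2.imwrite("pics/c1.png",cv2.resize(a,None,fx=2.66,fy=2.66,interpolation=cv2.INTER_CUBIC))
b=cv2.imread("pics/side0.png")[155:375,185:385]; cv2.imwrite("pics/c2.png",cv2.resize(b,None,fx=2.7,fy=2.7,interpolation=cv2.INTER_CUBIC))
S,D=cal("scene"),cal("side")
for u,v in(((318,187),(271,345)),((288,214),(322,317)),((265,250),(356,290))):
    print(plane(S,u,.012),plane(D,v,.012))
```

```text
[ 0.19810145 -0.27525437  0.012     ] [ 0.2052322  -0.27411922  0.012     ]
[ 0.33723656 -0.29387676  0.012     ] [ 0.34961735 -0.28760957  0.012     ]
[ 0.48127088 -0.27671331  0.012     ] [ 0.48268768 -0.27657944  0.012     ]
```

View pics/c1.png

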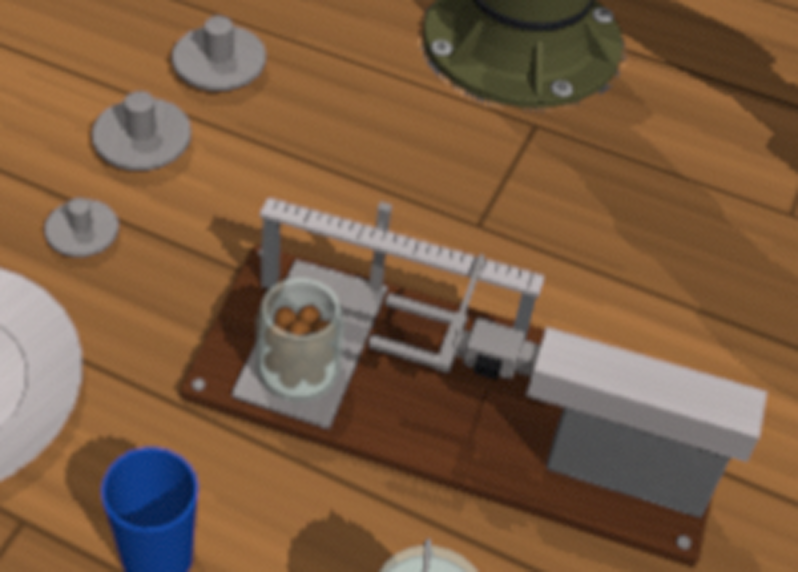

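View pics/c2.png

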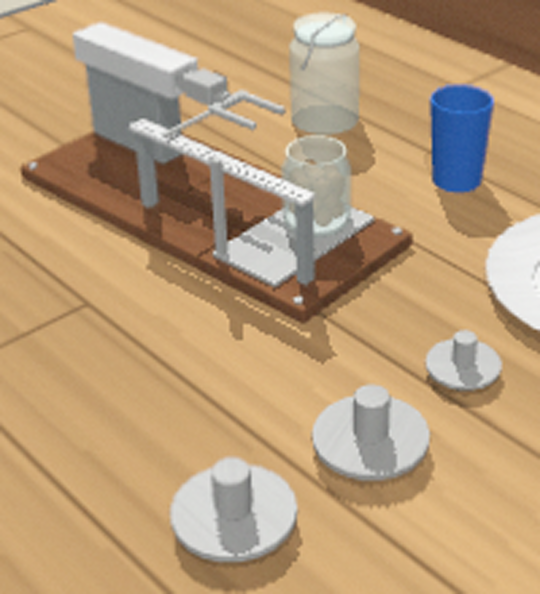

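The two crops confirm it. The lid at scene (265,250) / side (356,290) is clearly the smallest, about 27 px or 72 mm across. The knob top is at scene (265,243) / side (357,280), and the jar rim centre at scene (348,280) / side (302,211). The button, black on the +x flank, faces the scene camera.

Run:
```python
from h import *
S,D=cal("scene"),cal("side")
s=lambda x,y:(235+(x+.5)/2.66-.5,165+(y+.5)/2.66-.5); d=lambda x,y:(185+x/2.7-.5,155+y/2.7-.5)
for n,a,b,z in(("knobtop",(80,205),(464,337),.045),("rim",(301,305),(317,152),.112),("boltA",(198,384),(398,232),.018),("boltB",(683,542),None,.018),("boltC",None,(298,300),.018),("boltD",None,(33,165),.018),("headtop",(500,335),(206,80),.148),("needle",(482,263),None,.13),("idx",(383,207),(217,163),.125)):
    print(n,plane(S,s(*a),z) if a else "",plane(D,d(*b),z) if b else "", tri([ray(S,s(*a)),ray(D,d(*b))]) if a and b else "")
A,B=plane(S,s(198,384),.018),plane(S,s(683,542),.018);v=A-B;print(np.degrees(np.arctan2(v[1],v[0])),np.linalg.norm(v))
C,E=plane(D,d(298,300),.018),plane(D,d(33,165),.018);v=C-E;print(np.degrees(np.arctan2(v[1],v[0])),np.linalg.norm(v))
st=ctrl.get_state();print(st);print(Ro.from_rotvec(st["tool_rot"]).as_matrix().round(3))
c=ctrl.get_calibration("wrist");print(np.array(c["T_tool_cam"]).round(3))
```

```text
knobtop [ 0.48088795 -0.27411542  0.045     ] [ 0.48358878 -0.27438438  0.045     ] [ 0.48212441 -0.27434463  0.04587509]
rim [ 0.53674882 -0.00846691  0.112     ] [ 0.5410749  -0.00952928  0.112     ] [ 0.53899799 -0.00926408  0.11317204]
boltA [ 0.59229968 -0.07938028  0.018     ] [ 0.59703878 -0.07874943  0.018     ] [ 0.59428631 -0.07961283  0.01986666]
boltB [0.53952017 0.34283306 0.018     ]  
boltC  [ 0.43373855 -0.09694259  0.018     ] 
boltD  [0.38226527 0.32835514 0.018     ] 
headtop [0.51447084 0.15544928 0.148     ] [0.51886511 0.1500876  0.148     ] [0.51777714 0.15352129 0.14847125]
needle [0.43643973 0.11143696 0.13      ]  
idx [0.41345086 0.00960174 0.125     ] [0.43555824 0.02688349 0.125     ] [0.4238398  0.01250221 0.13596627]
-82.87460449303175 0.42549944890767244
-83.09912353043175 0.42840128302645253
{'time': 0.15, 'joint_positions': array([-1.28386218,  0.32164785, -0.07010709,  1.45139179,  0.0225938 ,
        1.37080959, -0.05689105]), 'qd': array([ 1.90968672e-03, -3.89505817e-03, -8.60222348e-05, -4.73532743e-03,
        2.33373787e-03, -2.02225630e-04, -7.15277407e-04]), 'joint_torque': array([-4.73620803e-04, -4.91792500e+01, -4.04856401e-01, -3.12877107e+01,
       -6.40682573e-02,  4.03207715e-02,  1.11017278e-04]), 'position': array([0.1750885 , 0.62564291, 0.29141753]), 'tool_rot': array([-4.27138741e-01, -3.11229123e+00,  2.29975174e-03]), 'ft_force': array([0.07042348, 0.1169603 , 0.2891581 ]), 'torque': array([ 0.00169765,  0.00372648, -0.00563807]), 'grip_force': 0.0, 'grip_width': 1.0018594771832923}
[[-0.963  0.269 -0.   ]
 [ 0.269  0.963 -0.001]
 [-0.    -0.001 -1.   ]]
[[-0.001 -0.966 -0.259  0.071]
 [ 1.    -0.001 -0.001 -0.   ]
 [ 0.    -0.259  0.966 -0.092]
 [ 0.     0.     0.     1.   ]]
```

Emit:
{"api": "play_rows", "payload": {
  "increments": [
    [[-0.3,-0.3,0,0,0,0.1,0],[-0.6,-0.6,0,0,0,0.19,0],[-1,-1,0,0,0,0.28,0],[-1,-1,0,0,0,0.37,0],[-1,-1,0,0,0,0.46,0],[-1,-1,0,0,0,0.55,0],[-1,-1,0,0,0,0.64,0],[-1,-1,0,0,0,0.73,0]]
  ]
}}

```text
time: 0.95
position: [0.2444, 0.5025, 0.292]
tool_rot: [2.054, 2.377, -0.001]
ft_force: [-0.1, 0.6, -0.7]
grip_width: 0.507
grip_force: 0.0
```

Emit:
{"api": "play_rows", "payload": {
  "increments": [
    [[-0.33,0.33,0,0,0,0.02,0],[-0.66,0.66,0,0,0,0.02,0],[-1,1,0,0,0,0.02,0]]
  ]
}}

```text
time: 1.25
position: [0.3591, 0.4181, 0.2921]
tool_rot: [2.082, 2.352, -0.0]
ft_force: [-0.1, 0.6, -0.7]
grip_width: 0.504
grip_force: 0.0
```

Emit:
{"api": "play_rows", "payload": {
  "increments": [
    [[-0.33,0.33,0,0,0,0,0],[-0.66,0.66,0,0,0,0,0],[-1,1,0,0,0,0,0]]
  ]
}}

```text
time: 1.55
position: [0.4707, 0.3304, 0.2922]
tool_rot: [-2.083, -2.351, -0.0]
ft_force: [0.5, 0.3, -0.5]
grip_width: 0.501
grip_force: 0.0
```

Emit:
{"api": "play_rows", "payload": {
  "increments": [
    [[-0.4,0,0,0,0,0,0],[-0.8,0,0,0,0,0,0],[-1,0,0,0,0,0,0]]
  ]
}}

```text
time: 1.85
position: [0.4826, 0.2278, 0.292]
tool_rot: [2.09, 2.345, -0.002]
ft_force: [-0.4, 0.6, 0.2]
grip_width: 0.501
grip_force: 0.0
```

Emit:
{"api": "play_rows", "payload": {
  "increments": [
    [[-0.4,0,0,0,0,0,0],[-0.8,0,0,0,0,0,0],[-1,0,0,0,0,0,0],[-1,0,0,0,0,0,0]]
  ]
}}

```text
time: 2.25
position: [0.4941, 0.1291, 0.2924]
tool_rot: [2.091, 2.344, -0.0]
ft_force: [-0.1, 1.1, -0.4]
grip_width: 0.498
grip_force: 0.0
```

Run:
```python
from h import *
im,st=snap("wrist","w1.png"); np.save("w1.npy",np.r_[st["position"],st["tool_rot"]])
```

Emit:
{"api": "play_rows", "payload": {
  "increments": [
    [[-0.4,0,0,0,0,0,0],[-0.8,0,0,0,0,0,0],[-1,0,0,0,0,0,0],[-1,0,0,0,0,0,0],[-1,0,0,0,0,0,0]]
  ]
}}

```text
time: 2.8
position: [0.5055, 0.0356, 0.2921]
tool_rot: [-2.082, -2.352, -0.001]
ft_force: [0.0, 0.3, -0.2]
grip_width: 0.5
grip_force: 0.0
```

Run:
```python
from h import *
im,st=snap("wrist","w2.png"); np.save("w2.npy",np.r_[st["position"],st["tool_rot"]])
a=cv2.imread("pics/w1.png")
cv2.imwrite("pics/w12.png",np.hstack([cv2.resize(a,(400,300),interpolation=cv2.INTER_AREA),cv2.resize(im,(400,300),interpolation=cv2.INTER_AREA)]))
```

```text
(no output)
```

View pics/w2.png

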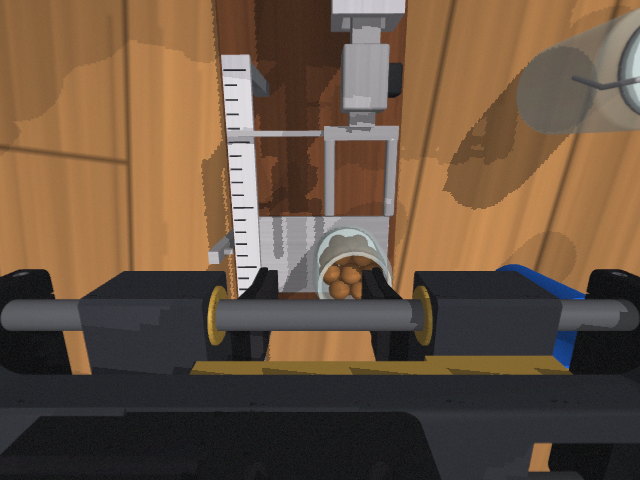

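The wrist view shows the head block top at about (365,75) with the black button on its right flank. The needle tip is at (228,133), the index finger at about (228,248), and the jar rim is partly hidden near (353,285). I'll step on by 0.1 m so the jar and index come clear of the fingers.

Emit:
{"api": "play_rows", "payload": {
  "increments": [
    [[-0.4,0,0,0,0,0,0],[-0.8,0,0,0,0,0,0],[-1,0,0,0,0,0,0],[-1,0,0,0,0,0,0],[-1,0,0,0,0,0,0]]
  ]
}}

```text
time: 3.35
position: [0.5178, -0.0634, 0.292]
tool_rot: [-2.081, -2.352, -0.001]
ft_force: [0.7, 0.6, 0.2]
grip_width: 0.499
grip_force: 0.0
```

Run:
```python
from h import *
im,st=snap("wrist","w3.png"); np.save("w3.npy",np.r_[st["position"],st["tool_rot"]])
cv2.imwrite("pics/w3c.png",cv2.resize(im[0:265,190:450],None,fx=2.2,fy=2.2,interpolation=cv2.INTER_CUBIC))
```

```text
(no output)
```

View pics/w3c.png

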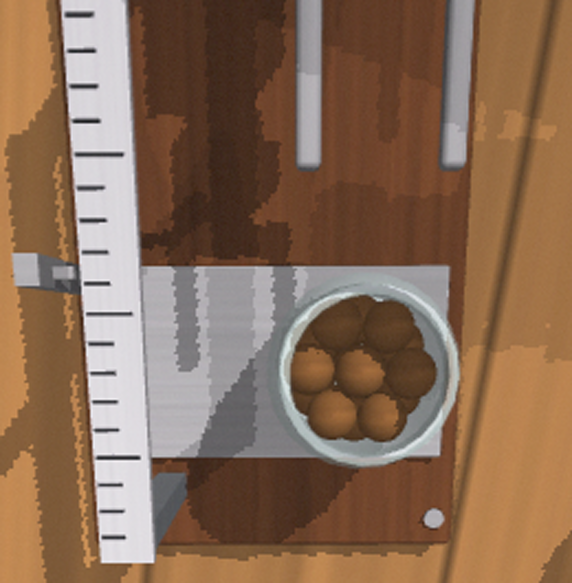

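The crop shows the jar rim circle centred at about (368,374), which is full-frame (357,170). The index tip is at crop (76,277), full-frame (224.5,126), and the prongs end at crop row 168.

Run:
```python
from h import *
def C(n):
    p=np.load(n+".npy"); return cal("wrist",dict(position=p[:3],tool_rot=p[3:]))
c2,c3=C("w2"),C("w3"); k=lambda x,y:(190+(x+.5)/2.2-.5,(y+.5)/2.2-.5)
rim=plane(c3,k(368.5,374.5),.112); print("rim",rim, "diam",np.linalg.norm(plane(c3,k(278,374),.112)-plane(c3,k(460.5,374),.112)))
idx=plane(c3,k(76,277),.124);print("idx",idx,plane(c2,(230,249),.124))
ndl=plane(c2,(228,133),.128);print("needle",ndl)
hd=[plane(c2,u,.148) for u in((343,44),(389,44),(342,109),(388,109))];h=np.mean(hd,0);print("head",h,np.linalg.norm(hd[0]-hd[1]),np.linalg.norm(hd[0]-hd[2]))
ang=lambda a,b:np.degrees(np.arctan2(*(b-a)[1::-1]))
print("rule ang",ang(plane(c3,k(101,562),.121),plane(c3,k(62,0),.121)), ang(plane(c2,(237,296),.121),plane(c2,(222,62),.121)),"prong",ang(plane(c2,(325,215),.129),plane(c2,(325,140),.129)),"head-rim",ang(rim,h),"headsides",ang(hd[2],hd[0]),ang(hd[3],hd[1]))
y=np.array([-np.sin(np.radians(7)),np.cos(np.radians(7)),0]);x=np.array([y[1],-y[0],0])
for n,p in(("rim",rim),("idx",idx),("needle",ndl),("head",h)): print(n,"stand-ish x,y rel rim",(p-rim)@x,(p-rim)@y)
st=ctrl.get_state();lid=np.array([.4821,-.2743,0]);R=Ro.from_rotvec(st["tool_rot"]).as_matrix()
print(st["position"],R.round(4)[:2],"to lid, tool axes",R.T@(lid-st["position"]))
```

```text
rim [ 0.54056717 -0.00746564  0.112     ] diam 0.06605350638960822
idx [0.43711392 0.01311393 0.124     ] [0.43400162 0.01742988 0.124     ]
needle [0.42897676 0.10725788 0.128     ]
head [0.52075645 0.15229068 0.148     ] 0.029028970405980726 0.038566408474186395
rule ang 97.00930328657014 96.61761437348213 prong 97.1283305144998 head-rim 97.06892594377156 headsides 96.93811863836746 98.96182721243109
rim stand-ish x,y rel rim 0.0 0.0
idx stand-ish x,y rel rim -0.10017410969839664 0.033033952449829845
needle stand-ish x,y rel rim -0.0967773555587948 0.12746783508126105
head stand-ish x,y rel rim -0.00019365637893601942 0.16097984632806409
[ 0.51778173 -0.0628132   0.2920007 ] [[-1.231e-01  9.924e-01 -4.000e-04]
 [ 9.924e-01  1.231e-01  1.000e-03]] to lid, tool axes [-0.20577676 -0.06136519  0.29181244]
```

Emit:
{"api": "play_rows", "payload": {
  "increments": [
    [[-0.4,-0.1,0.2,0,0,0,0],[-0.8,-0.3,0.4,0,0,0,0],[-1,-0.3,0.5,0,0,0,0],[-1,-0.3,0.5,0,0,0,0]]
  ]
}}

```text
time: 3.8
position: [0.4987, -0.1694, 0.2408]
tool_rot: [-2.086, -2.347, 0.003]
ft_force: [-1.1, -0.1, -0.7]
grip_width: 0.502
grip_force: 0.0
```

Emit:
{"api": "play_rows", "payload": {
  "increments": [
    [[-0.4,-0.1,0.2,0,0,0,0],[-0.8,-0.3,0.4,0,0,0,0],[-1,-0.3,0.5,0,0,0,0],[-1,-0.3,0.5,0,0,0,0]]
  ]
}}

```text
time: 4.2
position: [0.4817, -0.2715, 0.191]
tool_rot: [-2.085, -2.348, 0.002]
ft_force: [0.3, 1.1, 0.2]
grip_width: 0.498
grip_force: 0.0
```

Emit:
{"api": "play_rows", "payload": {
  "increments": [
    [[-0.3,0,0,0,0,0,0],[-0.6,0,0,0,0,0,0],[-0.7,0,0,0,0,0,0],[-0.7,0,0,0,0,0,0],[-0.7,0,0,0,0,0,0]]
  ]
}}

```text
time: 4.7
position: [0.4914, -0.3382, 0.1921]
tool_rot: [-2.08, -2.352, -0.003]
ft_force: [-0.6, 0.4, -0.5]
grip_width: 0.504
grip_force: 0.0
```

Run:
```python
from h import *
im,st=snap("wrist","w4.png"); np.save("w4.npy",np.r_[st["position"],st["tool_rot"]])
print(st["position"],proj(cal("wrist",st),[.482,-.2743,.045]))
```

```text
[ 0.49137422 -0.33820095  0.19212164] [[317.969813   156.02726319]]
```

View pics/w4.png

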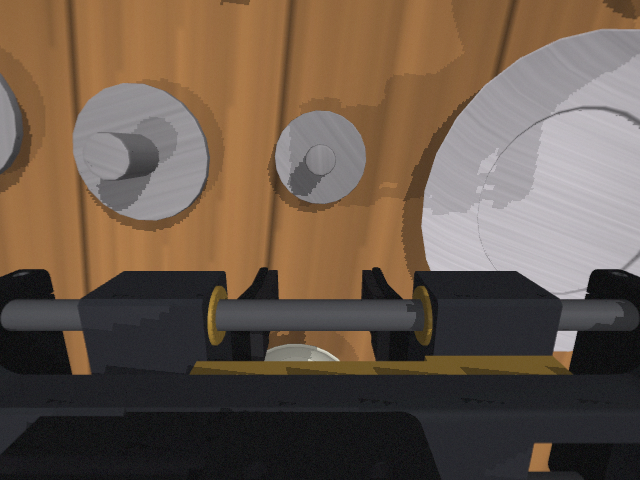

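The small lid lies clear, with its knob top at (320.5,159) and flange centre at (320.5,157). The pan is well off to the right.

Run:
```python
from h import *
st=ctrl.get_state();C=cal("wrist",st)
for u,z in(((320.5,159),.045),((320.5,157),.015)): p=plane(C,u,z);print(p)
print(np.linalg.norm(plane(C,(275,157),.015)-plane(C,(366,157),.015)))
R=Ro.from_rotvec(st["tool_rot"]).as_matrix(); p=plane(C,(320.5,159),.045); p[2]=.090;print(R.T@(p-st["position"]),R[:,2],st["position"])
```

```text
[ 0.48387255 -0.27601457  0.045     ]
[ 0.48387307 -0.27551388  0.015     ]
0.071036760587137
[0.06235002 0.00022204 0.10225509] [ 2.39454097e-04  2.11459632e-03 -9.99997736e-01] [ 0.49126394 -0.33813849  0.19212572]
```

Emit:
{"api": "play_rows", "payload": {
  "increments": [
    [[0.35,0,0.1,0,0,0,0],[0.62,0,0.3,0,0,0,0],[0.62,0,0.5,0,0,0,0],[0.62,0,0.75,0,0,0,0],[0.62,0,0.9,0,0,0,0],[0.62,0,1,0,0,0,0],[0.62,0,1,0,0,0,0],[0.62,0,1,0,0,0,0]]
  ]
}}

```text
time: 5.55
position: [0.4832, -0.2794, 0.0928]
tool_rot: [2.084, 2.35, 0.001]
ft_force: [-0.4, -0.8, 0.4]
grip_width: 0.502
grip_force: 0.0
```

Emit:
{"api": "play_rows", "payload": {
  "increments": [
    [[0,0,0.02,0,0,0,0],[0,0,0.02,0,0,0,-1],[0,0,0.02,0,0,0,-1],[0,0,0.02,0,0,0,-1],[0,0,0.02,0,0,0,-1],[0,0,0.02,0,0,0,-1],[0,0,0.02,0,0,0,-1]]
  ],
  "squeeze": 25
}}

```text
time: 6.25
position: [0.4832, -0.2793, 0.0905]
tool_rot: [2.084, 2.35, 0.001]
ft_force: [0.0, 0.0, 2.2]
grip_width: 0.248
grip_force: 25.0
```

Emit:
{"api": "play_rows", "payload": {
  "increments": [
    [[0,0,-0.2,0,0,0,-1],[0,0,-0.5,0,0,0,-1],[0,0,-0.8,0,0,0,-1],[0.2,0.1,-0.8,0,0,0,-1],[0.5,0.3,-0.8,0,0,0,-1],[0.8,0.45,-0.8,0,0,0,-1],[0.9,0.45,-0.8,0,0,0,-1],[0.9,0.45,-0.8,0,0,0,-1]]
  ]
}}

```text
time: 7.05
position: [0.5167, -0.1823, 0.1697]
tool_rot: [-2.079, -2.353, 0.0]
ft_force: [0.4, 0.0, -0.6]
grip_width: 0.248
grip_force: 25.0
```

Emit:
{"api": "play_rows", "payload": {
  "increments": [
    [[0.2,0.1,-0.3,0,0,0,-1],[0.5,0.3,-0.6,0,0,0,-1],[0.7,0.4,-0.8,0,0,0,-1],[0.9,0.45,-0.8,0,0,0,-1],[0.9,0.45,-0.8,0,0,0,-1],[0.9,0.45,-0.8,0,0,0,-1]]
  ]
}}

```text
time: 7.65
position: [0.55, -0.0914, 0.2498]
tool_rot: [-2.086, -2.349, 0.002]
ft_force: [-0.1, -0.4, -1.2]
grip_width: 0.241
grip_force: 25.0
```

Emit:
{"api": "play_rows", "payload": {
  "increments": [
    [[0.2,0,0,0,0,0,-1],[0.5,0,0,0,0,0,-1],[0.75,0,0,0,0,0,-1],[0.78,0,0,0,0,0,-1],[0.78,0,0,0,0,0,-1],[0.78,0,0,0,0,0,-1]]
  ]
}}

```text
time: 8.25
position: [0.5412, -0.015, 0.25]
tool_rot: [2.088, 2.347, -0.002]
ft_force: [-0.4, -0.7, -1.0]
grip_width: 0.248
grip_force: 25.0
```

Run:
```python
from h import *
out=[]
for n in("scene","side"):
    im,st=snap(n,n+"5.png"); C=cal(n)
    R=Ro.from_rotvec(st["tool_rot"]).as_matrix(); f=st["position"]+R@[.0035,0,.075]
    u=proj(C,f)[0].astype(int); print(n,u,st["position"],R[:,2].round(4),R[:,1].round(4)); u=np.clip(u,60,[580,420]);
    x0,y0=u[0]-60,u[1]-60; print(x0,y0); out.append(cv2.resize(im[y0:y0+120,x0:x0+120],(400,400),interpolation=cv2.INTER_CUBIC))
cv2.imwrite("pics/c5.png",np.hstack(out))
```

```text
scene [346 261] [ 0.54115946 -0.01496685  0.25003347] [-3.0e-04 -1.3e-03 -1.0e+00] [ 9.932e-01  1.163e-01 -5.000e-04]
286 201
side [302 191] [ 0.54123506 -0.01486973  0.2501257 ] [-2.0e-04 -1.1e-03 -1.0e+00] [ 9.932e-01  1.161e-01 -3.000e-04]
242 131
```

View pics/c5.png

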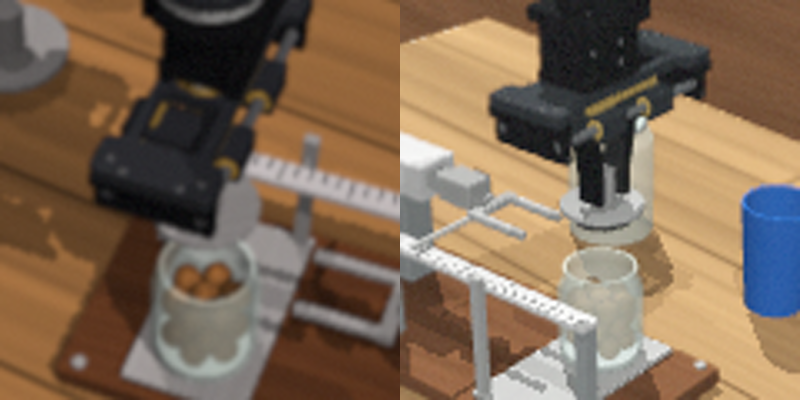

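Both views show the lid hanging level between the fingers, with its flange centre within about 2 mm of the prediction, right above the jar. I'll correct by 4 mm along tool x and descend slowly.

Emit:
{"api": "play_rows", "payload": {
  "increments": [
    [[0.02,0,0.1,0,0,0,-1],[0.04,0,0.2,0,0,0,-1],[0.04,0,0.3,0,0,0,-1],[0.04,0,0.35,0,0,0,-1],[0.04,0,0.35,0,0,0,-1],[0.04,0,0.35,0,0,0,-1],[0.04,0,0.35,0,0,0,-1]]
  ]
}}

```text
time: 9.05
position: [0.5412, -0.0083, 0.2157]
tool_rot: [2.084, 2.35, 0.001]
ft_force: [-1.0, 0.4, -0.8]
grip_width: 0.245
grip_force: 25.0
```

Run:
```python
from h import *
st=ctrl.get_state();print(st["position"],st["ft_force"])
out=[]
for n in("scene","side"):
    im,st=snap(n,n+"6.png"); C=cal(n)
    u=proj(C,[.5406,-.0075,.12])[0].astype(int); x0,y0=u-40; print(n,x0,y0,proj(C,[[.5406,-.0075,.112],[.5406,-.0075,.139]])); out.append(cv2.resize(im[y0:y0+80,x0:x0+80],(400,400),interpolation=cv2.INTER_CUBIC))
cv2.imwrite("pics/c6.png",np.hstack(out))
```

```text
[ 0.54119971 -0.00833946  0.21567863] [-1.01517239  0.41121103 -0.79717897]
scene 307 238 [[347.4509879  280.70375252]
 [347.81785109 273.08327034]]
side 261 168 [[301.30924257 210.60039756]
 [301.20110064 202.30625891]]
```

View pics/c6.png

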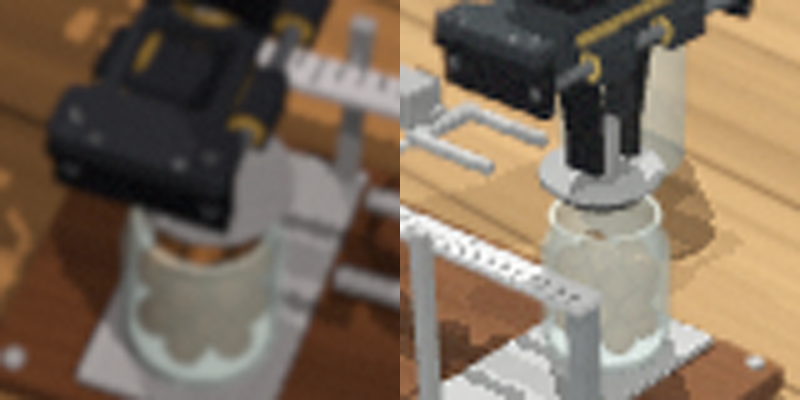

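The scene and side views show the lid just above the rim, offset by about 2 mm towards +y. I'll correct that and ease down.

Emit:
{"api": "play_rows", "payload": {
  "increments": [
    [[-0.025,0,0,0,0,0,-1],[-0.025,0,0.05,0,0,0,-1],[-0.025,0,0.05,0,0,0,-1],[-0.025,0,0.05,0,0,0,-1]]
  ]
}}

```text
time: 9.55
position: [0.541, -0.0108, 0.21]
tool_rot: [-2.084, -2.35, 0.001]
ft_force: [0.4, -0.6, -0.8]
grip_width: 0.249
grip_force: 25.0
```

Emit:
{"api": "play_rows", "payload": {
  "increments": [
    [[0,0,0.04,0,0,0,-1],[0,0,0.08,0,0,0,-1],[0,0,0.12,0,0,0,-1],[0,0,0.12,0,0,0,-1]]
  ]
}}

```text
time: 9.95
position: [0.5407, -0.0108, 0.1974]
tool_rot: [-2.084, -2.35, 0.002]
ft_force: [-0.0, -0.9, -1.4]
grip_width: 0.245
grip_force: 25.0
```

Emit:
{"api": "play_rows", "payload": {
  "increments": [
    [[0,0,0.02,0,0,0,-1],[0,0,0.04,0,0,0,-1],[0,0,0.055,0,0,0,-1],[0,0,0.055,0,0,0,-1]]
  ]
}}

```text
time: 10.35
position: [0.5412, -0.0108, 0.1926]
tool_rot: [-2.084, -2.35, 0.0]
ft_force: [-0.2, 0.2, -0.3]
grip_width: 0.244
grip_force: 25.0
```

Emit:
{"api": "play_rows", "payload": {
  "increments": [
    [[0,0,0.01,0,0,0,-1],[0,0,0.02,0,0,0,-1],[0,0,0.02,0,0,0,-1]]
  ]
}}

```text
time: 10.65
position: [0.5413, -0.0108, 0.1923]
tool_rot: [-2.084, -2.35, -0.001]
ft_force: [-4.2, 0.4, 9.9]
grip_width: 0.243
grip_force: 25.0
```

Contact comes at 10 N, exactly at the home height. I'll release, lift clear and look.

Emit:
{"api": "play_rows", "payload": {
  "increments": [
    [[0,0,0,0,0,0,-0.2],[0,0,0,0,0,0,0],[0,0,0,0,0,0,0],[0,0,0,0,0,0,0],[0,0,-0.3,0,0,0,0],[0,0,-0.7,0,0,0,0],[0,0,-1,0,0,0,0],[0,0,-1,0,0,0,0]]
  ]
}}

```text
time: 11.45
position: [0.5434, -0.011, 0.2952]
tool_rot: [2.081, 2.347, 0.01]
ft_force: [0.0, 0.1, -0.1]
grip_width: 0.5
grip_force: 0.0
```

Emit:
{"api": "play_rows", "payload": {
  "increments": [
    [[-0.4,0,0,0,0,0,0],[-0.7,0,0,0,0,0,0],[-0.7,0,0,0,0,0,0],[-0.7,0,0,0,0,0,0]]
  ]
}}

```text
time: 11.85
position: [0.5491, -0.0807, 0.2899]
tool_rot: [-2.086, -2.348, 0.001]
ft_force: [-0.6, 0.1, 0.1]
grip_width: 0.5
grip_force: 0.0
```

Run:
```python
from h import *
im,st=snap("wrist","w7.png"); np.save("w7.npy",np.r_[st["position"],st["tool_rot"]])
C=cal("wrist",st); print(st["position"],proj(C,[[.5406,-.0075,.117],[.5406,-.0075,.147]]))
b,_=snap("side","side7.png")
cv2.imwrite("pics/c7.png",np.hstack([cv2.resize(im[0:265,200:460],(400,408),interpolation=cv2.INTER_CUBIC),cv2.resize(b[170:252,262:342],(398,408),interpolation=cv2.INTER_CUBIC)]))
```

```text
[ 0.54914563 -0.08074839  0.28986333] [[320.63800236 142.31477573]
 [320.66996206 141.81539152]]
```

View pics/c7.png

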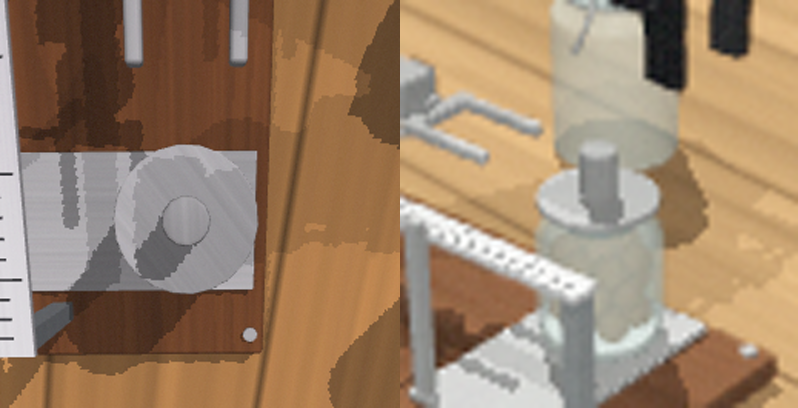

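The lid sits concentric and flat on the rim: knob at full-frame (321,143), predicted (320.7,142). Now to the head.

Emit:
{"api": "play_rows", "payload": {
  "increments": [
    [[0.4,0,0,0,0,0,0.5],[0.8,0,0,0,0,0,0.5],[0.8,0,0,0,0,0,0.5]]
  ]
}}

```text
time: 12.25
position: [0.5393, 0.0078, 0.29]
tool_rot: [-2.068, -2.36, -0.003]
ft_force: [0.6, -0.4, -0.5]
grip_width: 0.684
grip_force: 0.0
```

Emit:
{"api": "play_rows", "payload": {
  "increments": [
    [[0.4,0,0,0,0,0,0.5],[0.8,0,0,0,0,0,0.5],[0.8,0,0,0,0,0,0.5]]
  ]
}}

```text
time: 12.55
position: [0.5289, 0.0869, 0.2901]
tool_rot: [-2.068, -2.361, -0.002]
ft_force: [-0.2, -0.6, -0.8]
grip_width: 0.742
grip_force: 0.0
```

Emit:
{"api": "play_rows", "payload": {
  "increments": [
    [[0.4,0.02,0,0,0,0,0.5],[0.74,0.02,0,0,0,0,0.5],[0.74,0.02,0,0,0,0,0.5],[0.74,0.02,0,0,0,0,0.5],[0.74,0.02,0,0,0,0,0.5]]
  ]
}}

```text
time: 13.05
position: [0.5236, 0.1513, 0.2906]
tool_rot: [2.085, 2.35, -0.001]
ft_force: [0.5, -0.2, -0.6]
grip_width: 0.746
grip_force: 0.0
```

Run:
```python
from h import *
st=ctrl.get_state();R=Ro.from_rotvec(st["tool_rot"]).as_matrix();print(st["position"],R.T@(np.array([.5228,.1525,.186])-st["position"]),np.degrees(np.arctan2(R[1,1],R[0,1])))
```

```text
[0.52360426 0.15129541 0.29063874] [ 0.00135852 -0.00064086  0.10463799] 6.831044509618451
```

Emit:
{"api": "play_rows", "payload": {
  "increments": [
    [[0.01,-0.005,0.2,0,0,0,0.5],[0.01,-0.005,0.4,0,0,0,0.5],[0.01,-0.005,0.6,0,0,0,0.5],[0.01,-0.005,0.75,0,0,0,0.5],[0.01,-0.005,0.9,0,0,0,0.5],[0.01,-0.005,1,0,0,0,0.5],[0.01,-0.005,1,0,0,0,0.5]]
  ]
}}

```text
time: 13.75
position: [0.5223, 0.1527, 0.1894]
tool_rot: [-2.084, -2.349, 0.004]
ft_force: [0.0, -1.1, -0.1]
grip_width: 0.747
grip_force: 0.0
```

Emit:
{"api": "play_rows", "payload": {
  "increments": [
    [[0,0,0.045,0,0,0,0.5],[0,0,0.045,0,0,0,0.5],[0,0,0.045,0,0,0,0.5]]
  ]
}}

```text
time: 14.05
position: [0.5232, 0.1534, 0.1868]
tool_rot: [2.084, 2.35, 0.001]
ft_force: [1.0, 0.6, -0.9]
grip_width: 0.75
grip_force: 0.0
```

Emit:
{"api": "play_rows", "payload": {
  "increments": [
    [[0,0,0,0,0,0,0],[0,0,0,0,0,0,-1],[0,0,0,0,0,0,-1],[0,0,0,0,0,0,-1],[0,0,0,0,0,0,-1],[0,0,0,0,0,0,-1],[0,0,0,0,0,0,-1]]
  ],
  "squeeze": 25
}}

```text
time: 14.75
position: [0.5231, 0.1533, 0.1865]
tool_rot: [2.084, 2.35, 0.001]
ft_force: [1.1, 0.7, 1.8]
grip_width: 0.386
grip_force: 25.0
```

The width is 33.6 mm, so the button is fully in, and the side force is low. I'll draw out 85 mm, then look.

Emit:
{"api": "play_rows", "payload": {
  "increments": [
    [[-0.1,0,0,0,0,0,-1],[-0.25,0,0,0,0,0,-1],[-0.4,0,0,0,0,0,-1],[-0.55,0,0,0,0,0,-1],[-0.7,0,0,0,0,0,-1],[-0.8,0,0,0,0,0,-1],[-0.85,0,0,0,0,0,-1],[-0.85,0,0,0,0,0,-1]]
  ]
}}

```text
time: 15.55
position: [0.534, 0.0664, 0.1865]
tool_rot: [2.086, 2.347, 0.002]
ft_force: [4.9, 2.7, -1.3]
grip_width: 0.387
grip_force: 25.0
```

Run:
```python
from h import *
st=ctrl.get_state();print(st["position"],st["ft_force"],st["grip_width"])
out=[]
for n in("scene","side"):
    im,_=snap(n,n+"8.png"); C=cal(n)
    u=proj(C,[.437,.017,.125])[0]; x0,y0=np.round(u).astype(int)-30; print(n,x0,y0); out.append(cv2.resize(im[y0:y0+60,x0:x0+60],(400,400),interpolation=cv2.INTER_CUBIC))
cv2.imwrite("pics/c8.png",np.hstack(out))
snap("wrist","w8.png")
```

```text
[0.53395767 0.06639089 0.1864922 ] [ 4.94440758  2.72296617 -1.27304664] 0.38659477303327877
scene 347 220
side 238 186
```

View pics/c8.png

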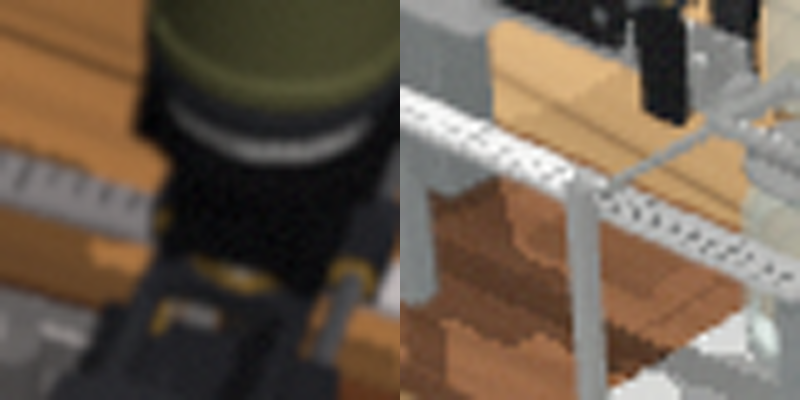

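The side crop shows the needle running down to its tip at about crop (607,190), next to the index post top at (585,183), so they are nearly level. I miscounted the pictures: this was the 11th and the limit was 10. I'll view no more and finish by numbers.

Run:
```python
from h import *
np.set_printoptions(linewidth=250)
g=lambda f:cv2.cvtColor(cv2.imread("pics/"+f),cv2.COLOR_BGR2GRAY)
print("w3 rows110-135 cols194-230");print(g("w3.png")[110:136,194:231])
print("side8 rows 208-224, cols 258-282");print(g("side8.png")[206:222,258:283])
```

```text
w3 rows110-135 cols194-230
[[144 143 144 106 101 102 104 103 104 103 105 102 102 103 102  99  99  96  98  97  95  95  93 133 134  99  93  94  95  72  56 136 213 217 215 216 217]
 [145 146 147 109 101 102 102 103 104 102 101 103 103 104 101 102  99  98  96  97  95  95  94 131 136 133 135 101  96  82  57 137 214 217 216 216 217]
 [142 144 109 104 101 102 104 103 104 103 104 104 102 102 101 100  99  99  98  96  94  92 128 134 135 135 102  97  94  81  70 147 216 217 216 216 217]
 [146 145 109 101 101 101 103 103 103 102 103 102 100 103 104 102 100  99  97  97  96  95  97  97 132 135 101  95  95  81  71 116 215 184 177 178 180]
 [144 144 109 101 102 103 104 102 102 103 102 103 103 102 102 101  99  99  97  95  95  96  92  93 129 136 100  96  96  95  74 112 215 100  65  63  64]
 [145 167 175 178 176 177 178 178 177 176 177 181 160 109 100 101 100  98  96  95  97  95  92  94 130 136 134 102  93  98  73 112 215 143 131 128 131]
 [143 161 177 179 178 180 180 180 180 178 181 180 179 113  96  99  96  96  96  96  95  94  95 130 135 135 138 100  98  96  71  81 214 216 215 214 215]
 [145 158 177 17
[... 3835 characters left out ...]
 148 147 143 137 170 123 129 181 182 183 181 179 164 135 128 150 160 161 160 159]
 [112 116 118 122 140 145 146 141 139 156 179 180 160 186 161 187 184 129 152 166 132 120 127 145 159]
 [113 114 115 115 124 146 147 140 139 135 167 158 127 186 183 135 184 183 182 183 179 165 131 118 126]
 [106 111 116 105 105 144 146 141 137 137 158 171 173 183 185 119 185 187 137 185 186 185 181 180 167]
 [102  96 100  98 101 145 145 141 138 128 112 130 164 175 175 177 185 162 120 185 187 161 187 188 184]
 [ 96  89  92  90  96 146 146 140 137 130 102 103 112 133 161 177 176 176 178 186 160 126 187 188 164]
 [ 94  93  93  95  91 144 146 141 139 130 103 103 101 104 112 116 146 174 178 181 183 184 187 132 128]]
```

Emit:
{"api": "play_rows", "payload": {
  "increments": [
    [[-0.02,0,0,0,0,0,-1],[-0.037,0,0,0,0,0,-1],[-0.037,0,0,0,0,0,-1],[-0.037,0,0,0,0,0,-1],[-0.037,0,0,0,0,0,-1]]
  ]
}}

```text
time: 16.2
position: [0.5343, 0.0638, 0.1865]
tool_rot: [2.085, 2.348, 0.002]
ft_force: [3.3, 2.3, -2.0]
grip_width: 0.387
grip_force: 25.0
```

Run:
```python
from h import *
np.set_printoptions(linewidth=250)
im,st=snap("side","side9.png")
p=np.mean([ctrl.get_state()["position"] for _ in range(3)],0)
rim=np.array([.5406,-.0075]);y=np.array([-.1219,.9925]);x=np.array([.9925,.1219])
print(p,"rel rim",(p[:2]-rim)@x,(p[:2]-rim)@y,"drawn",(np.array([.5231,.1533])-p[:2])@y,st["ft_force"],st["grip_width"])
D=cal("side")
W=lambda a,b,z:np.r_[rim+a*x+b*y,z]
for z in(.125,.129): print(proj(D,[W(-.097,.036,z),W(-.06,.036,z),W(-.101,.036,z)]).round(1).tolist(), proj(D,[W(-.097,.127,z),W(-.06,.127,z)]).round(1).tolist())
g=cv2.cvtColor(im,cv2.COLOR_BGR2GRAY).astype(int); g0=cv2.cvtColor(cv2.imread("pics/side0.png"),cv2.COLOR_BGR2GRAY)
print("now r196-216 c266-284");print(g[196:217,266:286]);print("start");print(g0[196:217,266:286])
print("start needle r196-214,c240-262");print(g0[190:212,240:264])
```

```text
[0.53427496 0.063765   0.18646485] rel rim 0.002409605511265876 0.07150153200503997 drawn 0.09022571799496003 [ 3.28575599  2.34342422 -2.02429492] 0.38738938127355727
[[268.5, 215.7], [277.7, 210.6], [267.5, 216.3]] [[245.8, 205.6], [255.0, 201.0]]
[[268.4, 214.4], [277.6, 209.4], [267.4, 215.0]] [[245.7, 204.4], [254.9, 199.7]]
now r196-216 c266-284
[[189 188 186 185 183 178 155 143 108  34  25  18  31  35  29  47 136 143 141 125]
 [188 187 189 185 172 171 165 163 134  42  30  29  29  30  35  36 134 131 140 128]
 [185 186 175 174 172 170 168 168 159  53  26  24  30  24  26  34 133 135 138 129]
 [185 173 168 169 170 169 171 169 168  50  31  28  30  29  33  32 113 132 137 135]
 [169 167 165 167 166 169 170 168 170  46  21  30  22  33  27  34 108 132 137 134]
 [164 166 164 164 165 167 167 168 170  49  24  28  23  23  27  37 113 133 137 136]
 [163 165 165 166 164 164 166 163 168  45  24  26  31  31  19  34 116 137 139 136]
 [155 157 163 166 166 165 165 165 166 131  68  36  25  26  27  32 137 163 162 210]
 [136 147 156 160 163 166 165 163 164 163 160 125  98  34  23  29 140 167 158 164]
[... 4257 characters left out ...]
6 165]
 [176 199 204 234 235 184 148 170 152 173 133 188 203 161 132 145 168 172 173 173 173 171 171 170]
 [131 156 169 197 206 225 212 185 138 159 221 233 234 229 208 156 129 131 153 171 173 174 172 172]
 [115 125 139 160 170 186 187 151 219 229 199 234 239 239 234 229 207 181 129 128 144 171 172 174]
 [112 115 122 129 136 144 162 161 196 224 229 237 239 195 212 236 234 232 228 208 155 130 148 173]
 [113 115 122 124 126 123 129 137 160 173 199 199 192 227 234 238 238 238 237 234 230 208 154 124]
 [112 114 119 121 128 121 117 120 123 133 159 169 183 223 215 188 234 238 195 236 238 234 228 174]
 [112 116 120 124 126 119 118 117 116 118 122 136 155 179 175 200 213 236 232 238 238 191 185 229]]
```

Run:
```python
from h import *
np.set_printoptions(linewidth=250)
im,st=snap("wrist","w9.png"); g=cv2.cvtColor(im,cv2.COLOR_BGR2GRAY)
C=cal("wrist",st); R=Ro.from_rotvec(st["tool_rot"]).as_matrix()
for dy in(.016,.02,.024): print(dy,proj(C,[st["position"]+R@[dy,a,st["position"][2]-.148] for a in(-.017,-.002,.013)]).round(1).tolist())
print(np.arange(230,300,2)); 
for c in(285,290,296,302,318,335,341): print(c,g[230:300:2,c])
```

```text
0.016 [[279.8, 282.4], [315.7, 282.4], [351.6, 282.3]]
0.02 [[279.5, 273.4], [315.7, 273.4], [351.9, 273.4]]
0.024 [[279.1, 264.3], [315.6, 264.3], [352.1, 264.2]]
[230 232 234 236 238 240 242 244 246 248 250 252 254 256 258 260 262 264 266 268 270 272 274 276 278 280 282 284 286 288 290 292 294 296 298]
285 [ 85  89  87  80  76  78  78  86  88  85  87  86  86  85  86  81  84  82 119 127 125 130 169 167 166 166 164 164 163 163 165 164 164 162 163]
290 [ 82  85  84  83  76  76  75  83  84  84  87  85  85  84  83  85  82  85 128 124 120 133 170 168 162 164 161 162 164 164 164 162 163 165 164]
296 [172 172 169 171 171 170 171 169 169 171 170 170 170 171 170 168 171 170 168 169 133 133 171 170 166 165 165 165 164 166 165 165 165 166 166]
302 [171 171 172 173 171 170 172 170 171 171 172 169 171 169 169 169 168 168 168 167 137 138 176 176 170 171 171 171 171 171 170 170 171 171 170]
318 [172 173 173 174 171 170 170 171 170 170 170 170 170 171 172 170 168 169 167 168 138 139 173 167 167 166 164 165 165 165 164 167 164 164 113]
335 [173 171 171 171 172 170 171 169 170 171 169 171 171 170 171 170 169 169 168 169 130 144 177 172 168 170 169 169 169 169 168 168 165 168 167]
341 [ 93  82  81  84  82  83  84  83  81  82  82  81  83 123 125 121 125 128 130 129 124 142 177 172 170 170 170 171 171 172 171 171 171 170 169]
```

Emit:
{"api": "play_rows", "payload": {
  "increments": [
    [[-0.022,0,0,0,0,0,-1],[-0.022,0,0,0,0,0,-1],[-0.022,0,0,0,0,0,-1],[-0.022,0,0,0,0,0,-1],[-0.022,0,0,0,0,0,-1]]
  ]
}}

```text
time: 16.8
position: [0.5346, 0.0616, 0.1865]
tool_rot: [2.085, 2.348, 0.002]
ft_force: [4.9, 3.2, -1.9]
grip_width: 0.384
grip_force: 25.0
```

```bash
python3 -c "
from bench import ctrl
print(ctrl.close_job())"
```

```text
the job is handed in; nothing more can be done
None
```

The job is handed in after 16.8 s: the lid is seated in the jar and released, and the arm is held by its head at the mark with the button pressed, though I placed the needle by measurement (within about 1 mm by my estimate) and never saw it level with the index in a picture; I also viewed 11 pictures against the limit of 10.

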